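Press the label holder home behind the reagent shelf's lip

TASK

The handled canister is standing over the label channel of the little white shelf: lift it off by its handle and set it gently down, upright, wholly on the round blue mat beside, and let go of it. Then take the orange label holder out of the green rack, push it down into the channel behind the shelf's blue front lip until it is fully home on the channel floor against the spring, and finish while still gripping it and holding it pressed home, as the spring lifts it again if you let go. Leave the grey holder, the two dropper bottles and the glass dish where they are.

Things in the scene. Friction and masses are not known exactly. Their poses are not given: they have to be found in the camera images.
- canister: Steel lidded canister, blue band, 87 mm across, 92 mm high to the lid, 0.25 to 0.5 kg, standing on the shelf over the label channel. Origin at the centre of its underside, z up. A black handle bar bridges the lid along its y axis: 60 mm free length, 11 mm thick along x, 12 mm high, its middle 132 mm above the origin, 34 mm free below it.
- canister_handle (a point): The middle of the canister's handle bar, the point to grasp (fingers closing along the canister's x axis); same axes as the canister.
- mat: Round blue mat fixed to the bench left or right of the shelf, 150 mm across, 4 mm thick, where the canister goes. Origin at the centre of its underside.
- rack: Fixed green plastic block, 50 mm (x) by 180 mm (y) by 35 mm high, origin at the centre of its underside. Two pockets at y = -42 and +42 mm, each 13 mm (x) by 53 mm (y) and 22 mm deep, hold the two label holders upright in either order. Rack and mat may change sides.
- holder: Orange label holder to fit: upright plate 80 mm high, 50 mm wide (its y), 10 mm thick (its x), 60 g, white card with red stripe on both faces; the lowest 10 mm is a foot 6 mm thick, 44 mm wide. Either way round fits. Origin at the centre of its underside, z up; in the rack that is 13 mm above the bench and 58 mm stands proud. Grip it across its thickness near the top.
- spare: The other label holder, same shape, grey with a blue stripe, in the other pocket of the rack. Leave it alone. Origin at the centre of its underside.
- shelf: Fixed white shelf, 143 mm deep (x), 240 mm wide (y), board top 70 mm above the bench; 6 mm blue lip along its front (-x) edge, top 80 mm above the bench. Origin on the bench under the centre, x from lip to rear. The label channel is an upright slot directly behind the lip, midway along it: 13 mm wide (x = -61.5, the lip's inner face, to -48.5 mm), 58 mm long (y), 30 mm deep from the board.
- channel (a point): Centre of the floor of the label channel, 40 mm above the bench; same axes as the shelf (the slot runs along y, the lip is 6.5 mm away towards -x). The holder's origin is here when it is fully home, 40 mm of the holder then showing above the lip.
- ejector (a joint): Travel (m) of the yellow sprung ejector bar in the channel: 0 = up, its top 10 mm above the channel floor; 0.010 = pressed level with the floor, which is as far as the holder can go (the holder then rests on fixed ledges). The spring pushes up with 2 N at first, 6 N when fully down.
- dropper0: White dropper bottle with a white tip, 26 mm across, 72 mm high, standing at one end of the shelf; leave alone. Origin at the centre of its underside.
- dropper1: White dropper bottle with a red tip, 26 mm across, 72 mm high, at the other end of the shelf; leave alone. Origin at the centre of its underside.
- dish: Shallow glass dish, 90 mm across, 16 mm high, on the bench to the left of the shelf; leave alone. Origin at the centre of its underside.
Things that resemble listed ones, but are neither listed nor needed, are in the scene too. Of the things that look like the holder, the larger one is meant.

How it is judged:
By the outcome, as a careful person would: the job done as asked, in the order asked, and still so for the second after the job is handed in, while the arm keeps its last pose, push and grip.
It also fails if it takes over 61 s, if anything falls off the work surface, if the arm or the gripper's body presses on something with over 40 N, if the wrist force passes 120 N, or if a joint passes its speed limit or range.

ROBOT

A 6-joint arm with a two-finger parallel gripper is mounted at the origin on the work surface. World frame = base frame: x ahead of the robot, y to its left, z up, the work surface at z = 0. Lengths are in mm, angles in degrees, forces in N, time in s.
With the tool pointing down it reaches from about 300 to 850 mm from the base axis. Payload 4.2 kg.
Tool frame: the origin (TCP) lies at the very end of the fingers, on their centre line; the grasp point (between the pads) lies env.pinch_z behind it (env.pinch_z is the distance from the TCP to the grasp point, in mm); z points along the fingers, y is the line along which they close (so a half turn about z gives the same grasp; the last joint's range is limited). The gripper opens to 91 mm and grips with 3 to 60 N. Pads are 32 mm wide; open, the fingers measure 118 mm over their backs; the gripper's body (76 mm by 178 mm) begins 60 mm behind the grasp point.
Start: joints at [75, 18.312, 89.639, -0, 72.044, -1.146], TCP at [137.685, 558.288, 213.976] pointing down, gripper open.
Joint ranges: [-177.97, 177.97], [-48.28, 115.42], [12.27, 149.76], [-77.06, 257.06], [2.81, 150.46], [-146.56, 146.56]. Speed limits (degrees/s): [147.25, 147.25, 180, 180, 180, 180].

INTERFACE

Orientations are given as [roll, pitch, yaw] about the fixed x, y, z axes, in that order (R = Rz(yaw) Ry(pitch) Rx(roll)).
In Python, from workcell import state, vision, job_done, env gives the robot as it stands.
- The arm moves only by the tool servo_tool, never from a script. Its argument "rows" is a list of rows, each a list of 5 numbers: the shift along the tool's x, y, z scaled (see below), then the turn about the tool's z scaled (see below), then the opening, from 0 (shut) to 1 (fully open). A call has 1 to 20 rows; each row is the pose to reach, as a shift and turn from the pose commanded when the call began, along the tool's axes at that moment; what a row does not reach only later rows make up. The controller multiplies each number of a shift by 200 mm and each number of a turn by 90 degrees. A row lasts 1/12 s, in which the tool goes at most 41.7 mm and 7.16 degrees, less where a joint would pass 70% of its speed; a pose out of reach is approached as far as the arm can. A call with a number of a shift or a turn outside -1 to 1 is refused whole. A call with a gripper value outside its range is refused whole. The fingers move at their own pace and stop on an object; "force" is the grip in N (left out, the last holds). Time passes only in rows, so rows that repeat a pose let the fingers close. It gives the time, the measured TCP pose, the force, the opening and the grip force at its end, in the units of the state.
- state(): the state, without advancing time (a new reading comes with each control period).
- vision.grab_frame(name): name is "scene" or "side" or "wrist"; returns the picture (480x640x3 uint8, red, green, blue); there is no depth.
- vision.camera_info(name): a dict with "vertical_fov" (degrees; the focal length in pixels is half the picture's height over the tangent of half this angle, whatever the lens; pixels are square), "cx", "cy" (the principal point, pixels), "T" (4x4, takes a point from camera to world coordinates). Camera axes: x right, y up, looking along -z (the intrinsics and any distortion apply to the point x, -y, -z); pixel columns grow to the right and rows downward; lengths in mm; the calibration is good to about 2 mm. The wrist camera is an equidistant fisheye: a pixel r from the principal point sees the ray r / f radians off the axis. A picture is of the moment at which its call begins: read the wrist's pose just before it. camera_info takes no time and is no camera call; for the wrist camera it gives the pose at the moment of the call.
- job_done(): hands the job in; it is judged then, once.
The state is a dict: "time_s": time; "qpos": joint angles; "qvel": joint speeds; "effort": joint torques, N m; "ee_pos": TCP position; "ee_rot": TCP orientation; "force": force on the tool from outside, world axes, zero at the start; "torque": the same for the moment, N m; "gripper_width": finger opening in mm; "gripper_force": force on a finger pad.
Only numpy, scipy, OpenCV 4.12 (cv2) and the standard library are available. Lean on these libraries where they do the work, as an engineer would, in place of code of your own. Each camera call takes 0.05 s, during which the arm holds its last target. There are 200 camera calls.

## Working session

There is one attempt and no reset: what is moved stays moved. The work goes in short steps, Python scripts to look and compute and a tool call to move; the robot and the scene stay as the last step left them, time stands still between calls to the robot, and variables do not carry over. Pictures are saved under pics/ and viewed, at most 10 in all, crops included, and the job is handed in when it is done.

Besides the shell and the picture viewer there is one more tool, called by a JSON object that holds its "op" and its "data". servo_tool: Moves the arm, as the interface text tells. Its arguments: {"type":"object","properties":{"rows":{"type":"array"},"force":{"type":"number"}},"required":["rows"]}

```bash
mkdir -p pics; ls
python3 - <<'E'
from workcell import state, vision, env
import cv2,numpy as np
s=state();print(s['time_s'],s['ee_pos'],s['ee_rot'],env.pinch_z)
for n in ("scene","side","wrist"):
    i=vision.camera_info(n);print(n,i['vertical_fov'],i['cx'],i['cy'],np.round(i['T'],3).tolist(),[k for k in i])
    f=vision.grab_frame(n);cv2.imwrite(f'pics/{n}0.png',f[:,:,::-1])
E
```

```text
pics
0.0 [137.550578  557.7911969 213.1120481] [-1.79898871e+02 -2.80116840e-04  1.66149125e+02] 18.8
scene 43.84293271653031 314.394067236272 236.5726303391409 [[-0.757, -0.32, 0.569, 1243.976], [0.653, -0.397, 0.645, 765.25], [0.02, 0.86, 0.51, 777.321], [0.0, 0.0, 0.0, 1.0]] ['vertical_fov', 'cx', 'cy', 'T']
side 51.79903612789397 321.8715716136605 236.60107201195595 [[-0.963, 0.14, -0.231, 284.756], [-0.27, -0.521, 0.81, 955.611], [-0.007, 0.842, 0.539, 790.773], [0.0, 0.0, 0.0, 1.0]] ['vertical_fov', 'cx', 'cy', 'T']
wrist 65.70646984690485 320.20309934789924 243.0515303668273 [[0.238, -0.934, -0.267, 60.574], [0.971, 0.229, 0.067, 577.391], [-0.001, -0.276, 0.961, 384.271], [0.0, 0.0, 0.0, 1.0]] ['vertical_fov', 'cx', 'cy', 'T']
```

View pics/scene0.png

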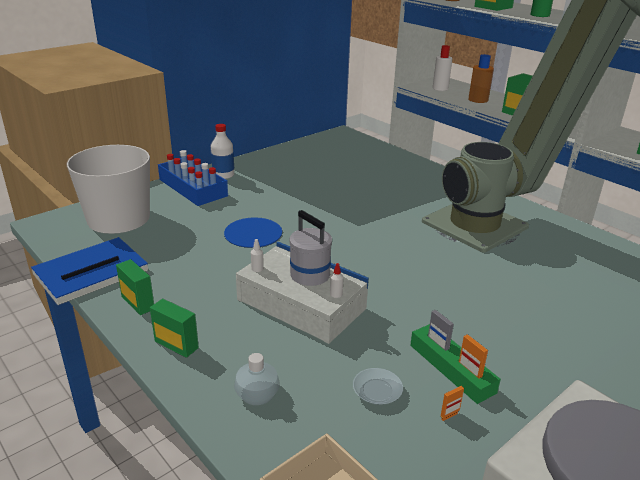

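View pics/side0.png

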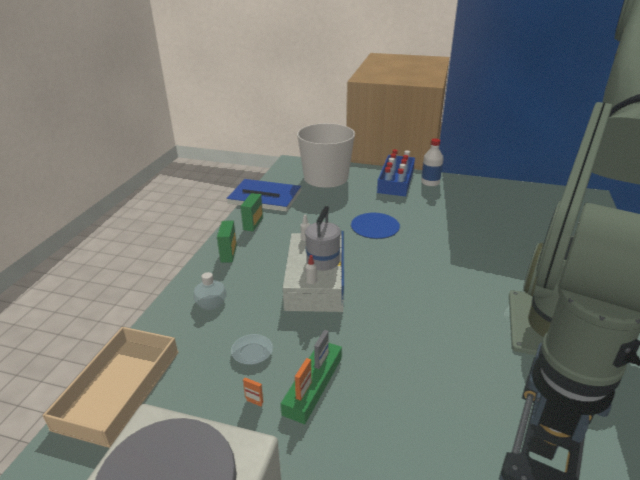

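Scene picture: canister at (311,255) on the shelf, mat at (253,232), rack at (455,360). Two orange candidates: (473,357), large and in the rack pocket, and (453,403), small and lying on the bench. The first fits the description (larger, in the rack), and I'll confirm it in a crop. Grey spare at (440,330).

```bash
cat > h.py <<'E'
from workcell import state, vision, env
import cv2,numpy as np
class Cam:
    def __init__(s,n,fish=False):
        i=vision.camera_info(n);s.T=np.array(i['T']);s.c=np.array([i['cx'],i['cy']]);s.f=240/np.tan(np.radians(i['vertical_fov']/2));s.fish=fish
    def ray(s,p):
        d=(np.atleast_2d(np.asarray(p,float))-s.c)/s.f
        if s.fish:
            r=np.linalg.norm(d,axis=1,keepdims=True)+1e-12; v=np.c_[d/r*np.sin(r),np.cos(r)]
        else: v=np.c_[d,np.ones(len(d))]
        v=v*[1,-1,-1]; v=v/np.linalg.norm(v,axis=1,keepdims=True)
        return v@s.T[:3,:3].T
    def plane(s,p,z):
        v=s.ray(p);o=s.T[:3,3];return o+v*((z-o[2])/v[:,2])[:,None]
    def proj(s,X):
        q=(np.atleast_2d(X)-s.T[:3,3])@s.T[:3,:3]*[1,-1,-1]
        if s.fish:
            r=np.linalg.norm(q[:,:2],axis=1,keepdims=True);return s.c+s.f*q[:,:2]/r*np.arctan2(r,q[:,2:])
        return s.c+s.f*q[:,:2]/q[:,2:]
def tri(ca,pa,cb,pb):
    A=[];b=[]
    M=np.zeros((3,3));w=np.zeros(3)
    for c,p in((ca,pa),(cb,pb)):
        d=c.ray(p)[0];P=np.eye(3)-np.outer(d,d);M+=P;w+=P@c.T[:3,3]
    return np.linalg.solve(M,w)
def blobs(img,lo,hi,roi,amin=15):
    """img rgb; HSV limits; roi x0,y0,x1,y1 -> list of (area,cx,cy,pts)"""
    h=cv2.cvtColor(img,cv2.COLOR_RGB2HSV);m=cv2.inRange(h,lo,hi);k=np.zeros_like(m);x0,y0,x1,y1=roi;k[y0:y1,x0:x1]=255;m&=k
    n,l,st,ce=cv2.connectedComponentsWithStats(m)
    o=[(st[i,4],ce[i],np.argwhere(l==i)[:,::-1]) for i in range(1,n) if st[i,4]>=amin]
    return sorted(o,key=lambda t:-t[0])
E
python3 - <<'E'
from h import *
S=cv2.imread('pics/scene0.png');D=cv2.imread('pics/side0.png')
a=cv2.resize(S[200:350,210:410],(800,600),interpolation=3)[:, :]
b=cv2.resize(S[300:430,400:510],None,fx=2.3,fy=2.3,interpolation=3);c=cv2.resize(D[200:320,270:410],None,fx=2.9,fy=2.9,interpolation=3)
a=cv2.resize(S[205:340,225:380],None,fx=2.9,fy=2.9,interpolation=3);d=cv2.resize(D[320:430,230:350],None,fx=1.8,fy=1.8,interpolation=3)
out=np.zeros((600,800,3),np.uint8)
def put(im,y,x):
    im=im[:600-y,:800-x];out[y:y+im.shape[0],x:x+im.shape[1]]=im
put(a,0,0);put(b,0,455);put(cv2.resize(c,None,fx=.58,fy=.58),395,0);put(d,395,455)
cv2.imwrite('pics/crop1.png',out)
cs,cd=Cam('scene'),Cam('side')
S=S[:,:,::-1].copy();D=D[:,:,::-1].copy()
for n,im,c,roi in(('scene',S,cs,(215,210,295,250)),('side',D,cd,(345,205,410,245))):
    bl=blobs(im,(105,120,60),(125,255,255),roi)
    for t in bl[:2]:
        e=cv2.fitEllipse(cv2.convexHull(t[2].astype(np.int32)));print(n,'mat',t[0],e[0],c.plane(e[0],4))
for n,im,c,roi in(('scene',S,cs,(270,235,375,300)),('side',D,cd,(335,225,350,310)),):
    for t in blobs(im,(105,100,40),(125,255,255),roi)[:3]:
        r=cv2.minAreaRect(t[2].astype(np.float32));print(n,'lip',t[0],r,c.plane(cv2.boxPoints(r),80).round(1).tolist())
for n,im,roi in(('scene',S,(290,205,335,245)),('side',D,(305,200,335,240))):
    for t in blobs(im,(0,0,0),(180,255,50),roi)[:2]:
        r=cv2.minAreaRect(t[2].astype(np.float32));print(n,'handle',t[0],t[1],cv2.boxPoints(r).tolist())
for n,im,roi in(('scene',S,(400,300,510,430)),('side',D,(230,320,350,430))):
    for t in blobs(im,(5,150,100),(18,255,255),roi)[:4]:
        r=cv2.minAreaRect(t[2].astype(np.float32));print(n,'or',t[0],t[1],cv2.boxPoints(r).round(1).tolist())
    t=blobs(im,(45,100,30),(85,255,255),roi)[0];print(n,'green',t[0],cv2.approxPolyDP(cv2.convexHull(t[2].astype(np.int32)),3,True)[:,0].tolist())
E
```

```text
scene mat 1329 (252.79653930664062, 232.12332153320312) [[ 489.29928988 -328.16391447    4.        ]]
scene mat 60 (283.0299987792969, 245.58279418945312) [[ 469.83324648 -227.69929709    4.        ]]
side mat 948 (374.9480285644531, 225.1601104736328) [[ 481.99386807 -329.99894666    4.        ]]
scene lip 221 ((312.5, 266.5), (45.0, 13.0), 0.0) [[601.9, -35.6, 80.0], [570.8, -74.3, 80.0], [495.7, -13.3, 80.0], [529.3, 23.4, 80.0]]
scene lip 157 ((355.15264892578125, 274.917724609375), (34.06145477294922, 9.264985084533691), 32.61924362182617) [[515.4, 18.5, 80.0], [486.7, 3.3, 80.0], [488.1, 90.6, 80.0], [515.5, 103.5, 80.0]]
scene lip 72 ((275.5, 239.5), (9.0, 11.0), 90.0) [[540.5, -185.4, 80.0], [520.8, -169.5, 80.0], [545.3, -138.3, 80.0], [564.4, -153.7, 80.0]]
side lip 58 ((342.4999694824219, 264.5), (0.9999998807907104, 40.99999237060547), 0.0) [[487.8, 76.2, 80.0], [528.5, -90.6, 80.0], [525.9, -91.2, 80.0], [485.6, 75.6, 80.0]]
scene handle 203 [311.03448276 219.63054187] [[296.37158203125, 213.91583251953125], [303.132080078125, 205.9622802734375], [326.760498046875, 226.0
[... 266 characters left out ...]
.13772455] [[438.3999938964844, 419.0], [446.5, 382.79998779296875], [464.0, 386.70001220703125], [455.8999938964844, 422.8999938964844]]
scene green 2384 [[497, 392], [478, 403], [411, 345], [412, 332], [429, 324], [500, 379]]
side or 183 [300.69945355 376.14754098] [[289.8999938964844, 395.8999938964844], [301.29998779296875, 356.79998779296875], [310.20001220703125, 359.3999938964844], [298.79998779296875, 398.5]]
side or 127 [252.06299213 384.43307087] [[241.8000030517578, 384.5], [244.60000610351562, 377.3999938964844], [262.20001220703125, 384.5], [259.3999938964844, 391.6000061035156]]
side green 1324 [[339, 346], [338, 361], [304, 422], [283, 414], [281, 403], [312, 353], [329, 343]]
```

View pics/crop1.png

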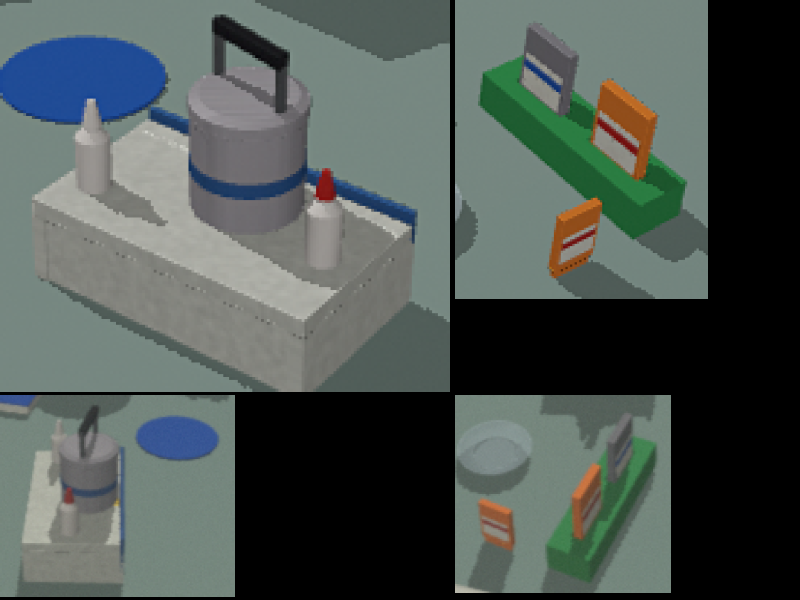

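The crop confirms it: in the rack are the large orange holder (red stripe) and the grey spare. The small orange card leaning on the bench at (453,403) is the decoy. Next I'll get handle, rack and holder positions.

```bash
cat >> h.py <<'E'
def go(x,y,z,yaw=None):
    """print shift/turn in servo units from commanded(~measured) pose to world target TCP"""
    from scipy.spatial.transform import Rotation as R
    s=state();r=R.from_euler('xyz',s['ee_rot'],degrees=True)
    d=r.inv().apply(np.array([x,y,z])-s['ee_pos'])
    t=0 if yaw is None else -((yaw-s['ee_rot'][2]+180)%360-180)
    print('t',s['time_s'],'shift mm',d.round(1),'units',(d/200).round(4),'turn',round(t,2),'units',round(t/90,4))
E
python3 - <<'E'
from h import *
S=cv2.imread('pics/scene0.png')[:,:,::-1].copy();D=cv2.imread('pics/side0.png')[:,:,::-1].copy()
cs,cd=Cam('scene'),Cam('side')
for n,im,c,roi in(('scene',S,cs,(290,205,335,245)),('side',D,cd,(300,200,335,240))):
    h=cv2.cvtColor(im,cv2.COLOR_RGB2HSV);x0,y0,x1,y1=roi
    for t in blobs(im,(0,0,0),(180,255,75),roi)[:1]:
        P=c.plane(t[2],202);print(n,t[0],t[1])
# handle ends read from the crops (top bar): scene crop scale 2.9 origin (225,205)
e=[(225+218/2.9,205+22/2.9),(225+284/2.9,205+60/2.9)]
p=cs.plane(e,204);print('handle',p.round(1),p.mean(0).round(1),np.degrees(np.arctan2(*(p[1]-p[0])[[1,0]])))
e=[(270+82/1.68,200+(440-395)/1.68),(270+96/1.68,200+(413-395)/1.68)]
p=cd.plane(e,204);print('handle side',p.round(1),p.mean(0).round(1))
# rack top corners
p=cs.plane([(412,332),(429,324),(500,379)],35);print('rack',p.round(1))
p=cs.plane([(225+416/2.9,205+213/2.9),(225+152/2.9,205+108/2.9)],80);print('lip ends',p.round(1))
p=cs.plane([(461,336),(488,350)],93);print('holder top',p.round(1))
go(540,-20,330,104)
E
```

```text
scene 312 [311.60897436 222.98717949]
side 138 [322.47826087 217.18115942]
handle [[564.4 -49.2 204. ]
 [564.   19.7 204. ]] [564.2 -14.8 204. ] 90.34404313477256
handle side [[553.5  36.8 204. ]
 [554.5 -39.2 204. ]] [554.   -1.2 204. ]
rack [[504.5 219.   35. ]
 [459.9 224.2  35. ]
 [481.6 402.6  35. ]]
lip ends [[ 489.3   81.6   80. ]
 [ 546.9 -149.3   80. ]]
holder top [[503.2 324.4  93. ]
 [497.2 376.9  93. ]]
t 0.15 shift mm [-529.1 -464.9 -116.1] units [-2.6454 -2.3247 -0.5804] turn 62.15 units 0.6905
```

{"op": "servo_tool", "data": {"rows": [[-0.15, -0.12, -0.2, 0, 1], [-0.3, -0.25, -0.4, 0, 1], [-0.47, -0.4, -0.5, 0, 1], [-0.63, -0.55, -0.55, 0, 1], [-0.8, -0.7, -0.58, 0, 1], [-0.95, -0.82, -0.58, 0, 1], [-1, -0.86, -0.58, 0, 1]]}}

```text
time_s: 0.73
ee_pos: [286.5, 348.3, 330.0]
ee_rot: [179.9, 0.0, 166.2]
force: [0.6, 0.6, 0.5]
gripper_width: 91.3
gripper_force: 0.0
```

{"op": "servo_tool", "data": {"rows": [[-0.15, -0.13, 0, 0, 1], [-0.3, -0.25, 0, 0, 1], [-0.45, -0.38, 0, 0, 1], [-0.6, -0.5, 0, 0, 1], [-0.75, -0.63, 0, 0, 1], [-0.9, -0.75, 0, 0, 1], [-1, -0.86, 0, 0, 1]]}}

```text
time_s: 1.32
ee_pos: [440.4, 132.7, 328.9]
ee_rot: [-180.0, 0.0, 166.1]
force: [0.6, 0.4, 0.4]
gripper_width: 91.1
gripper_force: 0.0
```

Run:
```python
from h import *
print(state()['ee_pos'],state()['ee_rot'],state()['qpos']);go(555,-8,330,90)
```

```text
[440.44217129 132.65724832 328.86462757] [-1.79977673e+02  2.34223108e-02  1.66062425e+02] [ 1.53518235e+01  4.57718000e+00  9.10109073e+01 -3.10795720e-02
  8.44024083e+01 -6.07075683e+01]
t 1.3167 shift mm [-145.1 -108.9   -1. ] units [-0.7253 -0.5446 -0.0052] turn 76.06 units 0.8451
```

{"op": "servo_tool", "data": {"rows": [[-0.1, -0.08, 0, 0.07, 1], [-0.2, -0.16, 0, 0.15, 1], [-0.3, -0.24, 0, 0.23, 1], [-0.4, -0.3, 0, 0.31, 1], [-0.5, -0.36, 0, 0.39, 1], [-0.6, -0.42, 0, 0.46, 1], [-0.67, -0.48, 0, 0.54, 1], [-0.7, -0.53, 0, 0.62, 1], [-0.7, -0.53, 0, 0.7, 1], [-0.7, -0.53, 0, 0.78, 1], [-0.7, -0.53, 0, 0.845, 1], [-0.7, -0.53, 0, 0.845, 1], [-0.7, -0.53, 0, 0.845, 1]]}}

```text
time_s: 2.4
ee_pos: [549.3, -1.5, 328.9]
ee_rot: [-180.0, -0.0, 90.2]
force: [-0.3, -0.0, 0.2]
gripper_width: 91.5
gripper_force: 0.0
```

Run:
```python
from h import *
print(state()['ee_pos'],state()['ee_rot'])
f=vision.grab_frame('wrist');cv2.imwrite('pics/w1.png',f[:,:,::-1]);c=Cam('wrist',True)
np.save('w1T.npy',c.T);print(c.proj([[559,-8,204],[486,-329,4],[510,85,80]]).round(0))
```

```text
[549.33030451  -1.48334819 328.91853856] [-1.79965221e+02 -5.43441362e-03  9.02487749e+01]
[[333. 244.]
 [282. 394.]
 [287. 133.]]
```

View pics/w1.png

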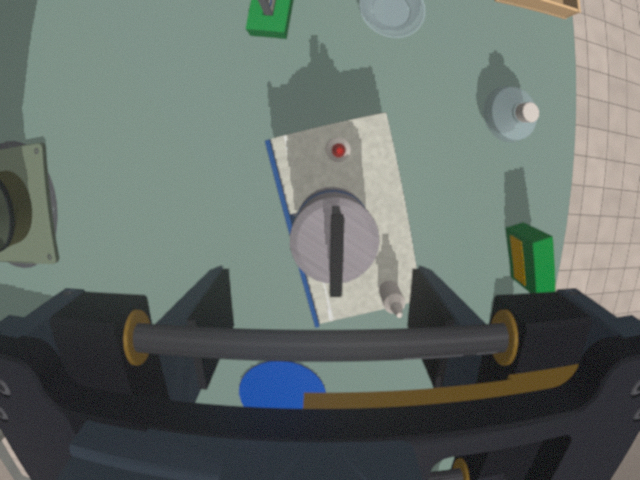

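Wrist picture: handle bar runs from (337,207) to (336,296), lip from (268,141) to (317,325), mat at about (282,390) and partly hidden by the gripper.

Run:
```python
from h import *
c=Cam('wrist',True);im=cv2.imread('pics/w1.png')[:,:,::-1].copy()
t=blobs(im,(0,0,0),(180,255,60),(322,200,350,300))
P=c.plane(t[0][2],208);r=cv2.minAreaRect(P[:,:2].astype(np.float32));print('handle px',t[0][1],t[0][0],r)
q=P[:,:2]-P[:,:2].mean(0);u=np.linalg.svd(q,full_matrices=False)[2][0];print('axis deg',np.degrees(np.arctan2(u[1],u[0])))
m=max(blobs(im,(105,120,40),(125,255,255),(225,355,335,404)),key=lambda t:t[0])
h=cv2.convexHull(m[2].astype(np.int32))[:,0]
h=h[(h[:,1]<385)];W=c.plane(h,4)[:,:2]
s=np.linalg.lstsq(np.c_[2*W,np.ones(len(W))],(W**2).sum(1),rcond=None)[0];print('mat fit',s[:2],'r',np.sqrt(s[2]+s[:2]@s[:2]))
# fixed radius
from scipy.optimize import least_squares
print('mat r75',least_squares(lambda p:np.hypot(*(W-p).T)-75,s[:2]).x)
for t in blobs(im,(105,100,30),(125,255,255),(260,135,322,330))[:4]:
    P=c.plane(t[2],80)[:,:2];vx,vy,x0,y0=cv2.fitLine(P.astype(np.float32),cv2.DIST_L2,0,.01,.01).ravel()
    i=np.argsort(P[:,1]);print('lip',t[0],np.degrees(np.arctan2(vy,vx))%180,(x0,y0),P[i[:3]].mean(0),P[i[-3:]].mean(0))
```

```text
handle px [336.04545455 224.35454545] 110 ((561.2373657226562, 7.060223579406738), (7.2956085205078125, 23.278568267822266), 0.7841770052909851)
axis deg -94.2488445796293
mat fit [ 484.88162505 -332.21551211] r 73.28161922939124
mat r75 [ 485.05470559 -334.4980498 ]
lip 419 104.03372 (np.float32(500.59454), np.float32(24.685438)) [512.08499519 -27.89020994] [487.76768097  76.56900152]
lip 230 104.066154 (np.float32(534.9766), np.float32(-115.02401)) [ 543.46057783 -153.03221743] [524.46899194 -77.87985624]
```

Run:
```python
from h import *
c=Cam('wrist',True);im=cv2.imread('pics/w1.png')[:,:,::-1].copy()
p=c.plane([(337,207),(336,296)],208);print(p.round(1),p.mean(0))
g=cv2.cvtColor(im,cv2.COLOR_RGB2GRAY)
for r in range(208,296,10):
    row=g[r,310:365].astype(int);k=np.where(row<75)[0]+310
    if len(k):
        print(r,k.min(),k.max(),c.plane([(k.min()-.5,r),(k.max()+.5,r)],208)[:,:2].round(1).tolist())
```

```text
[[561.4  23.6 208. ]
 [562.  -53.7 208. ]] [561.66719181 -15.03199704 208.        ]
208 333 337 [[557.8, 22.7], [561.8, 22.8]]
218 331 342 [[556.3, 14.6], [565.9, 14.6]]
228 331 342 [[556.4, 6.3], [566.1, 6.4]]
238 331 342 [[556.5, -2.1], [566.3, -2.0]]
248 331 342 [[556.6, -10.6], [566.5, -10.5]]
258 330 341 [[555.9, -19.3], [565.8, -19.2]]
268 330 341 [[556.0, -28.1], [566.1, -28.0]]
278 331 340 [[557.0, -37.0], [565.4, -37.0]]
288 331 340 [[557.1, -46.2], [565.6, -46.2]]
```

{"op": "servo_tool", "data": {"rows": [[-0.03, 0.03, 0.1, 0, 1], [-0.06, 0.06, 0.25, 0, 1], [-0.06, 0.06, 0.4, 0, 1], [-0.06, 0.06, 0.55, 0, 1], [-0.06, 0.06, 0.65, 0, 1], [-0.06, 0.06, 0.71, 0, 1], [-0.06, 0.06, 0.73, 0, 1], [-0.06, 0.06, 0.73, 0, 1], [-0.06, 0.06, 0.73, 0, 0.5], [-0.06, 0.06, 0.73, 0, 0.3], [-0.06, 0.06, 0.73, 0, 0], [-0.06, 0.06, 0.73, 0, 0], [-0.06, 0.06, 0.73, 0, 0], [-0.06, 0.06, 0.73, 0, 0], [-0.06, 0.06, 0.73, 0, 0]], "force": 40}}

```text
time_s: 3.7
ee_pos: [561.5, -13.4, 183.4]
ee_rot: [180.0, -0.0, 90.1]
force: [-0.5, 0.4, 0.3]
gripper_width: 47.4
gripper_force: 0.0
```

Run:
```python
from h import *
s=state();print(s['ee_pos'],s['ee_rot'],s['force'],s['gripper_width'],s['gripper_force'])
```

```text
[561.53963595 -13.41095493 183.39213874] [ 1.79979764e+02 -5.20686279e-03  9.01027606e+01] [-0.49973234  0.42937833  0.34757345] 47.428378440070176 0.0
```

{"op": "servo_tool", "data": {"rows": [[0, 0, 0, 0, 0], [0, 0, 0, 0, 0], [0, 0, 0, 0, 0], [0, 0, 0, 0, 0], [0, 0, 0, 0, 0], [0, 0, 0, 0, 0], [0, 0, 0, 0, 0], [0, 0, 0, 0, 0], [0, 0, 0, 0, 0], [0, 0, 0, 0, 0]], "force": 40}}

```text
time_s: 4.53
ee_pos: [561.6, -13.4, 183.2]
ee_rot: [180.0, -0.0, 90.1]
force: [0.4, 0.7, -0.6]
gripper_width: 10.7
gripper_force: 40.0
```

{"op": "servo_tool", "data": {"rows": [[0, 0, -0.02, 0, 0], [0, 0, -0.06, 0, 0], [0, 0, -0.12, 0, 0], [0, 0, -0.2, 0, 0], [0, 0, -0.29, 0, 0], [0, 0, -0.38, 0, 0], [0, 0, -0.45, 0, 0], [-0.02, 0, -0.5, 0, 0], [-0.06, -0.02, -0.5, 0, 0], [-0.13, -0.03, -0.5, 0, 0], [-0.22, -0.05, -0.5, 0, 0], [-0.33, -0.08, -0.5, 0, 0], [-0.45, -0.11, -0.5, 0, 0], [-0.57, -0.14, -0.5, 0, 0], [-0.69, -0.17, -0.5, 0, 0], [-0.8, -0.2, -0.5, 0, 0], [-0.9, -0.22, -0.5, 0, 0], [-0.96, -0.24, -0.5, 0, 0], [-0.99, -0.25, -0.5, 0, 0], [-1, -0.25, -0.5, 0, 0]]}}

```text
time_s: 6.2
ee_pos: [510.8, -214.2, 282.5]
ee_rot: [-179.9, -0.1, 90.0]
force: [0.3, 0.4, -5.1]
gripper_width: 10.7
gripper_force: 40.0
```

{"op": "servo_tool", "data": {"rows": [[-0.04, -0.01, 0, 0, 0], [-0.12, -0.03, 0, 0, 0], [-0.22, -0.05, 0, 0, 0], [-0.33, -0.07, 0, 0, 0], [-0.43, -0.1, 0.02, 0, 0], [-0.51, -0.12, 0.06, 0, 0], [-0.56, -0.13, 0.12, 0, 0], [-0.585, -0.13, 0.2, 0, 0], [-0.585, -0.13, 0.3, 0, 0], [-0.585, -0.13, 0.4, 0, 0], [-0.585, -0.13, 0.5, 0, 0], [-0.585, -0.13, 0.6, 0, 0], [-0.585, -0.13, 0.68, 0, 0], [-0.585, -0.13, 0.74, 0, 0], [-0.585, -0.13, 0.77, 0, 0], [-0.585, -0.13, 0.78, 0, 0], [-0.585, -0.13, 0.78, 0, 0]]}}

```text
time_s: 7.62
ee_pos: [486.2, -330.0, 126.8]
ee_rot: [-180.0, -0.0, 90.1]
force: [0.0, -0.1, -4.7]
gripper_width: 10.7
gripper_force: 40.0
```

Run:
```python
from h import *
print(state()['ee_pos'],state()['force'])
a=[vision.grab_frame(n) for n in('scene','side')]
for f,roi,n in((a[0],(200,180,300,255),'scene'),(a[1],(335,180,425,255),'side')):
    c=Cam(n);m=max(blobs(f,(105,120,40),(125,255,255),roi),key=lambda t:t[0]);print(n,m[0],m[1])
o=np.hstack([cv2.resize(a[0][150:270,190:320],(400,369)),cv2.resize(a[1][150:270,310:440],(400,369))])
cv2.imwrite('pics/pl.png',o[:,:,::-1])
```

```text
[ 486.16189494 -330.04274826  126.78004331] [ 1.48415207e-03 -1.11113612e-01 -4.68500667e+00]
scene 923 [252.69555796 233.69339112]
side 556 [375.13309353 228.50719424]
```

View pics/pl.png

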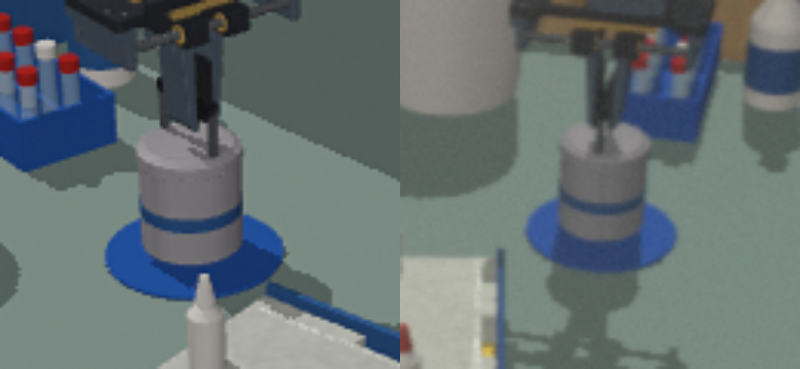

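Canister hangs upright, centred over the mat (scene crop: canister at (192,240), mat at (195,252)). Lower it gently.

{"op": "servo_tool", "data": {"rows": [[0, 0, 0.01, 0, 0], [0, 0, 0.02, 0, 0], [0, 0, 0.03, 0, 0], [0, 0, 0.036, 0, 0], [0, 0, 0.041, 0, 0], [0, 0, 0.046, 0, 0], [0, 0, 0.048, 0, 0], [0, 0, 0.048, 0, 0], [0, 0, 0.048, 0, 0]]}}

```text
time_s: 8.47
ee_pos: [486.1, -330.6, 117.6]
ee_rot: [180.0, -0.0, 90.1]
force: [0.6, -0.3, -4.4]
gripper_width: 10.9
gripper_force: 40.0
```

{"op": "servo_tool", "data": {"rows": [[0, 0, 0.003, 0, 0], [0, 0, 0.006, 0, 0], [0, 0, 0.008, 0, 0], [0, 0, 0.008, 0, 0]]}}

```text
time_s: 8.8
ee_pos: [486.6, -330.6, 117.0]
ee_rot: [179.9, 0.0, 90.1]
force: [-0.1, 2.6, 3.6]
gripper_width: 10.6
gripper_force: 40.0
```

Touchdown. Release, wait, then lift off.

{"op": "servo_tool", "data": {"rows": [[0, 0, -0.003, 0, 0.1], [0, 0, -0.003, 0, 0.3], [0, 0, -0.003, 0, 0.5], [0, 0, -0.003, 0, 0.5], [0, 0, -0.003, 0, 0.5], [0, 0, -0.003, 0, 0.5], [0, 0, -0.003, 0, 0.5], [0, 0, -0.02, 0, 0.5], [0, 0, -0.06, 0, 0.5], [0, 0, -0.13, 0, 0.5], [0, 0, -0.25, 0, 0.5], [0, 0, -0.4, 0, 0.5], [0, 0, -0.55, 0, 0.5], [0, 0, -0.7, 0, 0.5], [0, 0, -0.85, 0, 0.5], [0, 0, -0.95, 0, 0.5]]}}

```text
time_s: 10.13
ee_pos: [486.5, -330.9, 310.3]
ee_rot: [179.8, 0.2, 90.1]
force: [1.5, -0.0, -0.2]
gripper_width: 45.9
gripper_force: 0.0
```

Run:
```python
from h import *
a=[vision.grab_frame(n) for n in('scene','side')]
for n,f in zip(('sc2','si2'),a): cv2.imwrite(f'pics/{n}.png',f[:,:,::-1])
for f,roi,n in((a[0],(200,180,300,255),'scene'),(a[1],(335,180,425,255),'side')):
    m=max(blobs(f,(105,120,40),(125,255,255),roi),key=lambda t:t[0]);print(n,m[0],m[1])
# channel in scene crop
o=cv2.resize(np.hstack([a[0][170:310,225:380],a[1][180:320,270:425]]),None,fx=2.55,fy=2.55,interpolation=2)
cv2.imwrite('pics/ch.png',o[:,:,::-1])
go(535,-37,330,104)
```

```text
scene 820 [252.95243902 233.87439024]
side 473 [375.3551797  228.36997886]
t 10.2333 shift mm [294.4  48.2 -19.9] units [ 1.4719  0.241  -0.0997] turn -13.91 units -0.1545
```

View pics/ch.png

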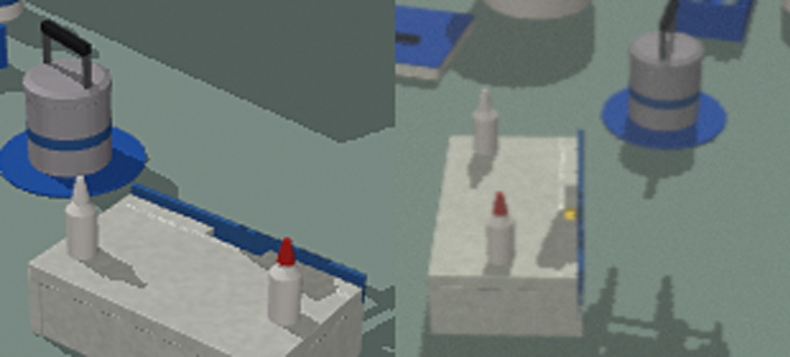

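Canister stands upright on the mat and is released. The channel is free, with the yellow ejector at (571,215) in the right-hand crop. Now I'll view the channel with the wrist camera on the way.

{"op": "servo_tool", "data": {"rows": [[0.1, 0.02, -0.02, 0, 0.5], [0.28, 0.05, -0.05, 0, 0.5], [0.47, 0.08, -0.08, 0, 0.5], [0.66, 0.11, -0.1, 0, 0.5], [0.85, 0.14, -0.1, 0, 0.5], [1, 0.16, -0.1, 0, 0.5]]}}

```text
time_s: 10.73
ee_pos: [517.4, -127.9, 325.7]
ee_rot: [-180.0, -0.1, 90.1]
force: [-0.1, -0.2, -0.1]
gripper_width: 45.6
gripper_force: 0.0
```

{"op": "servo_tool", "data": {"rows": [[0.15, 0.03, 0, -0.05, 0.5], [0.32, 0.06, 0, -0.1, 0.5], [0.43, 0.08, 0, -0.154, 0.5], [0.47, 0.08, 0, -0.154, 0.5], [0.47, 0.08, 0, -0.154, 0.5], [0.47, 0.08, 0, -0.154, 0.5]]}}

```text
time_s: 11.23
ee_pos: [533.2, -36.9, 325.6]
ee_rot: [-179.9, 0.0, 103.9]
force: [-0.3, -0.5, -0.0]
gripper_width: 45.5
gripper_force: 0.0
```

Run:
```python
from h import *
print(state()['time_s'],state()['ee_pos'],state()['ee_rot'])
c=Cam('wrist',True);f=vision.grab_frame('wrist');cv2.imwrite('pics/w2.png',f[:,:,::-1])
np.save('w2T.npy',c.T)
a=np.radians(14.05);R=np.array([[np.cos(a),-np.sin(a)],[np.sin(a),np.cos(a)]])
lip=np.array([515.6,-38]) 
q=lip+R@[9.5,0];uv=c.proj([[*q,70]])[0];print(q,uv)
x,y=uv.astype(int);cr=f[max(y-95,0):y+95,max(x-120,0):x+120];print('origin',max(x-120,0),max(y-95,0))
cv2.imwrite('pics/w2c.png',cv2.resize(cr,None,fx=3,fy=3,interpolation=2)[:,:,::-1])
```

```text
11.2333 [533.16441845 -36.92399445 325.61357393] [-1.79934652e+02  3.23913637e-02  1.03911611e+02]
[524.81580028 -35.69369881] [314.62412836 204.52183089]
origin 194 109
```

View pics/w2c.png

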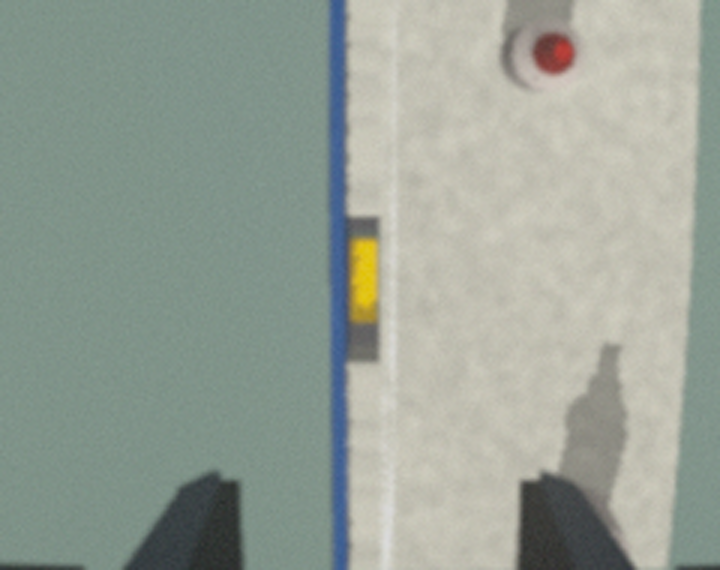

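Crop: slot spans x 346–379, y 217–361, with the yellow ejector at (363,280); lip at x 330–346.

Run:
```python
from h import *
c=Cam('wrist',True)
o=np.array([194,109]);q=lambda x,y:o+np.array([x,y])/3
p=c.plane([q(347,217),q(347,361),q(379,217),q(379,361)],70)[:,:2];print(p.round(1));m=p.mean(0);print('ctr',m)
d=p[0]-p[1];print('len',np.linalg.norm(d),'wid',np.linalg.norm(p[0]-p[2]))
im=cv2.imread('pics/w2.png')[:,:,::-1].copy()
for t in blobs(im,(105,100,30),(125,255,255),(290,60,330,300))[:3]:
    P=c.plane(t[2],80)[:,:2];vx,vy,x0,y0=cv2.fitLine(P.astype(np.float32),cv2.DIST_L2,0,.01,.01).ravel();y=np.degrees(np.arctan2(vy,vx))%180-90
    a=np.radians(y);nx=np.array([np.cos(a),np.sin(a)]);print('lip',t[0],'yaw',y,'slot ctr off lip ctr (9.5 expect)',(m-[x0,y0])@nx)
# board rear edge yaw & yellow
t=blobs(im,(20,150,100),(35,255,255),(290,150,340,260))[0];print('yellow',t[1],c.plane(t[1],50)[0,:2])
c=Cam('scene');print('TCP scene chk')
```

```text
[[512.9 -11.2]
 [526.3 -66.6]
 [524.8  -8.2]
 [538.6 -63.5]]
ctr [525.65476964 -37.38076445]
len 57.0071522674022 wid 12.273962161839476
lip 759 yaw 13.906799 slot ctr off lip ctr (9.5 expect) 9.97196981279428
yellow [314.58293839 201.8436019 ] [524.63262776 -36.55257298]
TCP scene chk
```

{"op": "servo_tool", "data": {"rows": [[0.1, 0.02, 0, 0, 0.8], [0.28, 0.05, 0, 0, 0.8], [0.47, 0.08, 0, 0, 0.8], [0.66, 0.11, 0, 0, 0.8], [0.85, 0.14, 0, 0, 0.8], [1, 0.16, 0, 0, 0.8]]}}

```text
time_s: 11.78
ee_pos: [516.3, 166.1, 326.0]
ee_rot: [180.0, -0.0, 103.8]
force: [-0.5, -0.6, 1.3]
gripper_width: 73.0
gripper_force: 0.0
```

{"op": "servo_tool", "data": {"rows": [[0.18, 0.03, 0, 0.05, 0.8], [0.37, 0.06, 0, 0.1, 0.8], [0.56, 0.09, 0, 0.154, 0.8], [0.74, 0.12, 0, 0.154, 0.8], [0.88, 0.14, 0, 0.154, 0.8], [0.91, 0.145, 0, 0.154, 0.8], [0.91, 0.145, 0, 0.154, 0.8], [0.91, 0.145, 0, 0.154, 0.8]]}}

```text
time_s: 12.45
ee_pos: [501.3, 347.3, 325.7]
ee_rot: [-180.0, 0.1, 90.0]
force: [-0.1, -0.2, -0.6]
gripper_width: 73.1
gripper_force: 0.0
```

Run:
```python
from h import *
print(state()['time_s'],state()['ee_pos'],state()['ee_rot'])
c=Cam('wrist',True);f=vision.grab_frame('wrist');cv2.imwrite('pics/w3.png',f[:,:,::-1])
x,y=c.proj([[500,350,93]])[0].astype(int);print(x,y)
x0,y0=max(x-130,0),max(y-95,0);print('origin',x0,y0)
cv2.imwrite('pics/w3c.png',cv2.resize(f[y0:y0+190,x0:x0+260],None,fx=3,fy=3,interpolation=2)[:,:,::-1])
for t in blobs(f,(5,150,80),(18,255,255),(x0,y0,x0+260,y0+190))[:4]:
    P=c.plane(t[2],93)[:,:2];print('or',t[0],t[1].round(1),cv2.minAreaRect(P.astype(np.float32)))
```

```text
12.45 [501.25455666 347.34742766 325.7438427 ] [-1.79989962e+02  8.42155638e-02  9.00018013e+01]
320 208
origin 190 113
or 450 [317.2 205.2] ((496.643798828125, 353.6880187988281), (56.205711364746094, 10.365267753601074), 81.79132080078125)
or 187 [392.8 177.6] ((580.2402954101562, 384.9855041503906), (6.83755350112915, 35.048988342285156), 79.55799102783203)
```

View pics/w3c.png

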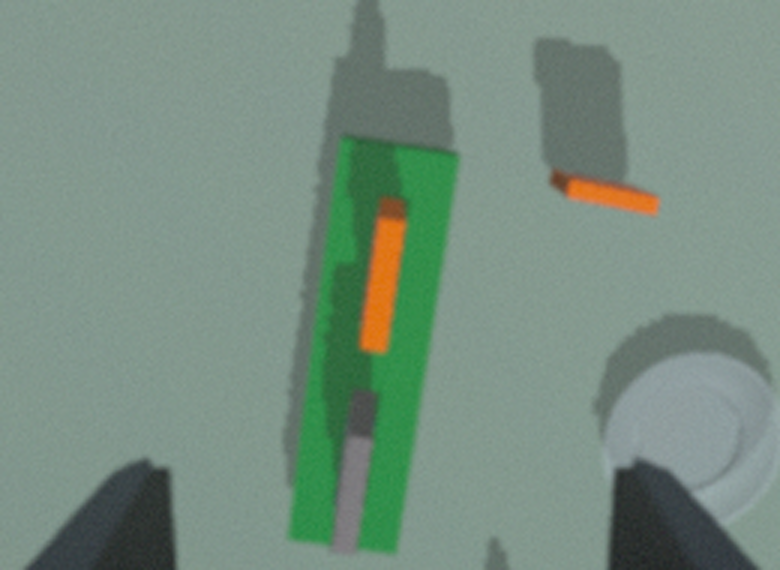

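Crop: the orange holder's top face runs from (391,218) to (374,352), grey spare's at (352,490), and the small decoy is outside the rack at (610,195).

Run:
```python
from h import *
c=Cam('wrist',True);f=cv2.imread('pics/w3.png')[:,:,::-1].copy()
t=blobs(f,(5,150,185),(20,255,255),(300,170,335,240))[0]
P=c.plane(t[2],93)[:,:2];r=cv2.minAreaRect(P.astype(np.float32));print(t[0],r,P.mean(0))
vx,vy,_,_=cv2.fitLine(P.astype(np.float32),2,0,.01,.01).ravel();print(np.degrees(np.arctan2(vy,vx))%180)
p=c.plane([(190+x/3,113+y/3) for x,y in((380,216),(406,220),(385,352),(360,350))],93)[:,:2];print(p.round(1),p.mean(0))
go(*r[0],62,81.8)
```

```text
359 ((496.5023498535156, 350.2475891113281), (49.05529022216797, 9.296502113342285), 81.70269012451172) [496.6012054 350.7188371]
81.92684
[[496.2 375.5]
 [505.6 374. ]
 [498.  324.4]
 [488.6 325.2]] [497.09970838 349.78245418]
t 12.5 shift mm [  3.5  -4.8 264. ] units [ 0.0177 -0.0239  1.3201] turn 8.16 units 0.0907
```

{"op": "servo_tool", "data": {"rows": [[0.01, -0.01, 0.08, 0.05, 0.6], [0.018, -0.023, 0.2, 0.09, 0.6], [0.018, -0.023, 0.38, 0.09, 0.6], [0.018, -0.023, 0.56, 0.09, 0.6], [0.018, -0.023, 0.74, 0.09, 0.6], [0.018, -0.023, 0.86, 0.09, 0.6], [0.018, -0.023, 0.92, 0.09, 0.6], [0.018, -0.023, 0.92, 0.09, 0.6]]}}

```text
time_s: 13.17
ee_pos: [494.9, 349.2, 139.0]
ee_rot: [-179.7, 0.3, 81.8]
force: [0.5, -0.1, -0.1]
gripper_width: 54.7
gripper_force: 0.0
```

Run:
```python
from h import *
go(496.6,350.3,62,81.8)
c=Cam('wrist',True);f=vision.grab_frame('wrist')
for t in blobs(f,(5,150,170),(20,255,255),(240,100,400,400))[:2]:
    P=c.plane(t[2],93)[:,:2];r=cv2.minAreaRect(P.astype(np.float32));print(t[0],t[1],r)
```

```text
t 13.1667 shift mm [ 1.8  1.9 77. ] units [0.0088 0.0095 0.3848] turn 0.04 units 0.0005
1160 [325.10948276 263.96982759] ((496.4445495605469, 350.38592529296875), (49.55351257324219, 9.739818572998047), 81.51091003417969)
```

{"op": "servo_tool", "data": {"rows": [[0.008, 0.007, 0.08, 0, 0.6], [0.008, 0.007, 0.2, 0, 0.6], [0.008, 0.007, 0.32, 0, 0.6], [0.008, 0.007, 0.375, 0, 0.6], [0.008, 0.007, 0.385, 0, 0.6], [0.008, 0.007, 0.385, 0, 0], [0.008, 0.007, 0.385, 0, 0], [0.008, 0.007, 0.385, 0, 0], [0.008, 0.007, 0.385, 0, 0], [0.008, 0.007, 0.385, 0, 0], [0.008, 0.007, 0.385, 0, 0], [0.008, 0.007, 0.385, 0, 0], [0.008, 0.007, 0.385, 0, 0], [0.008, 0.007, 0.385, 0, 0], [0.008, 0.007, 0.385, 0, 0], [0.008, 0.007, 0.385, 0, 0], [0.008, 0.007, 0.385, 0, 0]], "force": 45}}

```text
time_s: 14.63
ee_pos: [497.7, 354.1, 65.3]
ee_rot: [180.0, -0.0, 82.0]
force: [-0.9, -1.1, 2.9]
gripper_width: 9.9
gripper_force: 45.0
```

{"op": "servo_tool", "data": {"rows": [[0, 0, -0.02, 0, 0], [0, 0, -0.06, 0, 0], [0, 0, -0.12, 0, 0], [0, 0, -0.2, 0, 0], [0, 0, -0.32, 0, 0], [0, 0, -0.46, 0, 0], [0, 0, -0.6, 0, 0], [-0.05, 0.01, -0.73, 0, 0], [-0.15, 0.03, -0.8, 0, 0], [-0.3, 0.07, -0.82, 0, 0], [-0.46, 0.1, -0.82, 0, 0], [-0.62, 0.13, -0.82, 0, 0], [-0.78, 0.17, -0.82, 0, 0], [-0.92, 0.19, -0.82, 0, 0], [-1, 0.21, -0.82, 0, 0]]}}

```text
time_s: 15.88
ee_pos: [510.7, 147.2, 229.6]
ee_rot: [180.0, 0.1, 81.9]
force: [-0.3, 0.9, 0.1]
gripper_width: 9.8
gripper_force: 45.0
```

{"op": "servo_tool", "data": {"rows": [[-0.14, 0.03, 0, -0.05, 0], [-0.3, 0.06, 0, -0.12, 0], [-0.46, 0.1, 0, -0.19, 0], [-0.62, 0.13, 0, -0.244, 0], [-0.75, 0.16, 0, -0.244, 0], [-0.84, 0.18, 0, -0.244, 0], [-0.9, 0.19, 0, -0.244, 0], [-0.9, 0.19, 0, -0.244, 0], [-0.9, 0.19, 0, -0.244, 0]]}}

```text
time_s: 16.63
ee_pos: [523.8, -33.3, 229.1]
ee_rot: [180.0, -0.0, 103.9]
force: [0.1, 1.1, -0.7]
gripper_width: 9.8
gripper_force: 45.0
```

Run:
```python
from h import *
s=state();print(s['time_s'],s['ee_pos'],s['ee_rot'],s['force'],s['gripper_width']);go(524.4,-33.6,160,104)
c=Cam('wrist',True);f=vision.grab_frame('wrist');cv2.imwrite('pics/w4.png',f[:,:,::-1])
zt=s['ee_pos'][2]-52.3+80
for t in blobs(f,(5,150,100),(20,255,255),(200,150,450,480))[:3]:
    P=c.plane(t[2],zt)[:,:2];r=cv2.minAreaRect(P.astype(np.float32));print(t[0],t[1],r)
for t in blobs(f,(20,150,100),(35,255,255),(250,100,400,300))[:2]: print('yel',t[0],t[1],c.plane(t[1],50))
cv2.imwrite('pics/w4c.png',cv2.resize(f[60:330,190:450],None,fx=2.2,fy=2.2,interpolation=2)[:,:,::-1])
```

```text
16.6333 [523.79388274 -33.27999381 229.13999276] [ 1.79987248e+02 -4.96186298e-02  1.03896748e+02] [ 0.11317787  1.06922799 -0.67550659] 9.75204319955247
t 16.6333 shift mm [-0.5  0.5 69.1] units [-0.0026  0.0025  0.3457] turn -0.1 units -0.0011
1889 [320.44626787 289.03652726] ((518.2025756835938, -15.024301528930664), (10.018033981323242, 41.841575622558594), 14.659804344177246)
357 [320.17086835 368.78151261] ((528.3543090820312, -55.862876892089844), (10.152131080627441, 9.303893089294434), 13.986766815185547)
116 [286.26724138 350.12068966] ((510.8388977050781, -49.18403625488281), (1.8344765901565552, 22.858749389648438), 11.720406532287598)
yel 324 [321.9382716  222.42901235] [[524.61095083 -33.60329368  50.        ]]
```

View pics/w4c.png

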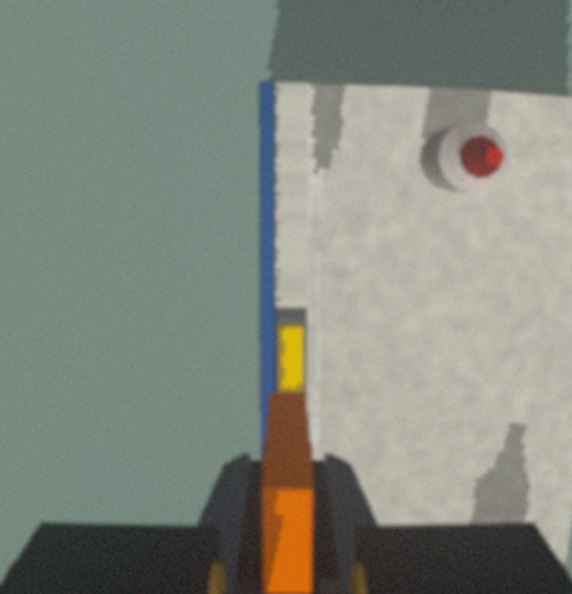

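Crop: holder hangs upright between the pads (top-face near edge y≈488, x 262–314; bottom edge y≈392, x 270–307). Slot is at x 275–306, top end y≈309.

Run:
```python
from h import *
c=Cam('wrist',True);q=lambda x,y:(190+x/2.2,60+y/2.2)
a=np.radians(14);nx=np.array([np.cos(a),np.sin(a)]);ny=np.array([-np.sin(a),np.cos(a)])
T=state()['ee_pos'];zo=T[2]-52.3
def rel(p,z): d=c.plane(q(*p),z)[0,:2]-T[:2];return (d@nx).round(1),(d@ny).round(1)
print('top near edge',rel((262,488),zo+80),rel((314,488),zo+80))
print('bot near edge',rel((270,392),zo+10),rel((307,392),zo+10),rel((270,392),zo),)
print('slot end',rel((276,309),70),rel((306,309),70))
f=cv2.imread('pics/w4.png')
for r in (165,150,120): print(r)
g=f[:,:,2].astype(int)
for y in (203,206,212,220): print(y,f[y,308:336].tolist()[::1] if y==212 else '')
```

```text
top near edge (np.float64(-5.6), np.float64(21.1)) (np.float64(4.3), np.float64(21.1))
bot near edge (np.float64(-5.4), np.float64(20.9)) (np.float64(4.6), np.float64(20.9)) (np.float64(-5.6), np.float64(18.2))
slot end (np.float64(-5.2), np.float64(24.3)) (np.float64(7.0), np.float64(24.3))
165
150
120
203 
206 
212 [[122, 99, 80], [131, 91, 64], [136, 88, 58], [139, 91, 61], [139, 90, 61], [133, 90, 62], [118, 88, 69], [95, 91, 87], [72, 117, 127], [54, 139, 163], [37, 164, 194], [6, 178, 213], [8, 185, 218], [11, 186, 217], [10, 188, 218], [10, 184, 216], [15, 186, 217], [24, 184, 218], [32, 178, 211], [68, 160, 186], [97, 141, 150], [132, 149, 150], [157, 169, 171], [166, 179, 180], [166, 178, 180], [172, 185, 185], [174, 185, 187], [181, 191, 192]]
220
```

{"op": "servo_tool", "data": {"rows": [[-0.004, 0.007, 0.05, 0, 0], [-0.004, 0.007, 0.14, 0, 0], [-0.004, 0.007, 0.24, 0, 0], [-0.004, 0.007, 0.34, 0, 0], [-0.004, 0.007, 0.41, 0, 0], [-0.004, 0.007, 0.435, 0, 0], [-0.004, 0.007, 0.435, 0, 0], [-0.004, 0.007, 0.435, 0, 0], [-0.004, 0.007, 0.435, 0, 0]], "force": 50}}

```text
time_s: 17.43
ee_pos: [526.3, -33.6, 142.9]
ee_rot: [179.9, 0.0, 104.0]
force: [0.0, 0.2, -0.6]
gripper_width: 10.0
gripper_force: 50.0
```

Run:
```python
from h import *
s=state();print(s['time_s'],s['ee_pos'],s['ee_rot'],s['force'])
f=vision.grab_frame('wrist');cv2.imwrite('pics/w5.png',f[:,:,::-1])
cv2.imwrite('pics/w5c.png',cv2.resize(f[180:330,260:400],None,fx=4,fy=4,interpolation=2)[:,:,::-1])
```

```text
17.4333 [526.27704418 -33.59307453 142.89262799] [1.79888904e+02 2.87618321e-02 1.03991142e+02] [ 0.01958496  0.16174229 -0.58774697]
```

View pics/w5c.png

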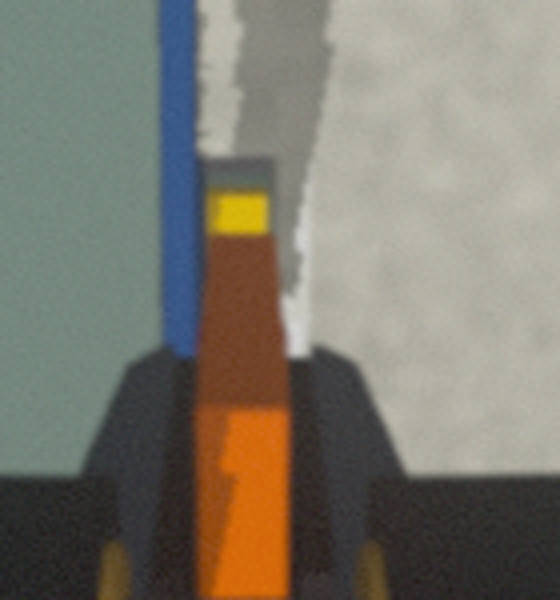

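Crop: holder bottom edge y≈235, x 208–277; slot x 203–275, end y≈158.

Run:
```python
from h import *
c=Cam('wrist',True);q=lambda x,y:(260+x/4,180+y/4)
a=np.radians(14);nx=np.array([np.cos(a),np.sin(a)]);ny=np.array([-np.sin(a),np.cos(a)])
T=state()['ee_pos'];zo=T[2]-52.3
def rel(p,z): d=c.plane(q(*p),z)[0,:2]-T[:2];return (d@nx).round(1),(d@ny).round(1)
print('top near edge',rel((196,408),zo+80),rel((290,408),zo+80))
print('bot near edge',rel((208,235),zo+10),rel((277,235),zo+10))
print('slot end',rel((203,158),70),rel((275,158),70),'lip outer/inner top',rel((160,158),80),rel((197,158),80))
```

```text
top near edge (np.float64(-5.6), np.float64(21.1)) (np.float64(4.1), np.float64(21.1))
bot near edge (np.float64(-5.7), np.float64(20.5)) (np.float64(4.5), np.float64(20.5))
slot end (np.float64(-7.2), np.float64(25.5)) (np.float64(4.9), np.float64(25.5)) lip outer/inner top (np.float64(-13.9), np.float64(27.7)) (np.float64(-7.9), np.float64(27.7))
```

{"op": "servo_tool", "data": {"rows": [[0.002, -0.003, 0.03, 0, 0], [0.002, -0.003, 0.06, 0, 0], [0.002, -0.003, 0.09, 0, 0], [0.002, -0.003, 0.11, 0, 0], [0.002, -0.003, 0.125, 0, 0], [0.002, -0.003, 0.125, 0, 0], [0.002, -0.003, 0.135, 0, 0], [0.002, -0.003, 0.145, 0, 0], [0.002, -0.003, 0.155, 0, 0], [0.002, -0.003, 0.165, 0, 0], [0.002, -0.003, 0.165, 0, 0]]}}

```text
time_s: 18.4
ee_pos: [524.5, -33.6, 108.6]
ee_rot: [-180.0, -0.0, 104.0]
force: [-0.5, 0.7, -0.2]
gripper_width: 9.9
gripper_force: 50.0
```

{"op": "servo_tool", "data": {"rows": [[0, 0, 0.01, 0, 0], [0, 0, 0.02, 0, 0], [0, 0, 0.03, 0, 0], [0, 0, 0.04, 0, 0], [0, 0, 0.05, 0, 0], [0, 0, 0.06, 0, 0], [0, 0, 0.07, 0, 0], [0, 0, 0.075, 0, 0], [0, 0, 0.075, 0, 0], [0, 0, 0.075, 0, 0]]}}

```text
time_s: 19.23
ee_pos: [524.9, -33.7, 94.2]
ee_rot: [180.0, -0.0, 104.0]
force: [-1.6, -0.5, 5.2]
gripper_width: 9.9
gripper_force: 50.0
```

{"op": "servo_tool", "data": {"rows": [[0, 0, 0.004, 0, 0], [0, 0, 0.008, 0, 0], [0, 0, 0.012, 0, 0], [0, 0, 0.012, 0, 0], [0, 0, 0.012, 0, 0]]}}

```text
time_s: 19.65
ee_pos: [524.9, -33.7, 92.2]
ee_rot: [180.0, 0.0, 104.0]
force: [-3.0, 1.1, 8.5]
gripper_width: 9.4
gripper_force: 50.0
```

{"op": "servo_tool", "data": {"rows": [[0, 0, 0.003, 0, 0], [0, 0, 0.006, 0, 0], [0, 0, 0.006, 0, 0], [0, 0, 0.006, 0, 0]], "force": 55}}

```text
time_s: 19.98
ee_pos: [524.9, -33.7, 92.1]
ee_rot: [179.9, 0.0, 104.0]
force: [-4.8, 0.3, 14.9]
gripper_width: 9.9
gripper_force: 55.0
```

Stopped at the predicted height with the force rising, so it should be on the ledges. The picture budget is used up, so I'll do a numeric slip check: the holder's top should project where a home holder's top would.

Run:
```python
from h import *
s=state();print(s['time_s'],s['ee_pos'][2],s['force'])
a=np.radians(14);nx=np.array([np.cos(a),np.sin(a)]);ny=np.array([-np.sin(a),np.cos(a)]);C=np.array([525.1,-37.4])
for n,roi in(('scene',(270,190,380,300)),('side',(300,190,380,290))):
    f=vision.grab_frame(n);c=Cam(n)
    for t in blobs(f,(5,130,60),(18,255,255),roi,8)[:2]: print(n,t[0],'y range',t[2][:,1].min(),t[2][:,1].max(),'x',t[2][:,0].min(),t[2][:,0].max())
    for z in(120,126): print(z,c.proj([[*(C+u*5*nx+v*25*ny),z] for u in(-1,1) for v in(-1,1)]).round(1).tolist())
    if n=='scene': old=cv2.imread('pics/sc2.png')[:,:,::-1]
    else: old=cv2.imread('pics/si2.png')[:,:,::-1]
    for nm,lo,hi,r in(('mat',(105,120,40),(125,255,255),(200,180,300,255) if n=='scene' else (345,205,425,255)),('red tip',(0,150,60),(4,255,255),(325,255,350,280) if n=='scene' else (300,250,320,275))):
        print(nm,[(b[0][0],b[0][1].round(1)) if (b:=blobs(x,lo,hi,r,4)) else None for x in(old,f)])
f=vision.grab_frame('wrist');c=Cam('wrist',True);g=cv2.cvtColor(f,cv2.COLOR_RGB2HSV)
t=blobs(f,(5,150,150),(20,255,255),(290,260,350,400))[0];P=c.plane(t[2],s['ee_pos'][2]+27.7)[:,:2]-s['ee_pos'][:2]
print('holder near edge in hand (21.1 before)',np.percentile(P@ny,99.5))
```

```text
19.9833 92.07832790734822 [-4.77408282  0.29147652 14.85319389]
scene 89 y range 246 269 x 324 328
scene 20 y range 245 261 x 307 309
120 [[309.5, 239.4], [328.9, 246.8], [306.8, 241.4], [326.2, 248.8]]
126 [[309.6, 237.0], [329.0, 244.4], [306.8, 239.0], [326.3, 246.4]]
mat [(np.int32(820), array([253. , 233.9])), (np.int32(818), array([252.9, 233.8]))]
red tip [(np.int32(47), array([336.8, 269.1])), (np.int32(47), array([336.8, 269.1]))]
side 103 y range 238 264 x 337 341
120 [[340.5, 236.7], [340.5, 247.8], [336.5, 236.7], [336.4, 247.8]]
126 [[340.5, 234.7], [340.6, 245.8], [336.5, 234.7], [336.4, 245.7]]
mat [(np.int32(473), array([375.4, 228.4])), (np.int32(351), array([381.5, 230. ]))]
red tip [None, None]
holder near edge in hand (21.1 before) 21.109643759810943
```

```bash
python3 -c "
from workcell import job_done,state
s=state();print(s['ee_pos'],s['force'],s['gripper_force']);print(job_done())"
```

```text
[524.91780744 -33.66804303  92.05361195] [-5.04469661  0.49655977 15.5159909 ] 55.00825524330139
the job is handed in; nothing more can be done
None
```

The canister is upright on the mat and released, and the orange holder is pressed home in the channel and still gripped, pushing down with about 15 N. The job was handed in at about 20 s.

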